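Scrape the offcuts off the bench plate

TASK

Two loose steel offcuts lie on the raised aluminium plate on the bench. Take the upright-handled scraper block, lower it onto the plate while both still lie there, and wipe them off the end of the plate into the attached catch tray with it, without touching the offcuts with the gripper. Then leave the scraper standing upright on the plate.

Things in the scene. Friction and masses are not known exactly. Their poses are not given: they have to be found in the camera images.
- plate: Fixed aluminium plate, 150 (x) by 260 (y) mm, top at z 32, with lips 6 wide and 6 high along both long sides; short ends open. Dark steel catch tray joined to its +y end, y 130 to 250, walls 22 high and 6 thick, floor at z 4, no wall towards the plate. Origin: centre of the plate's underside at bench height; z up, y along the plate towards the tray.
- scraper: Loose wooden scraper block, about 200 g, standing on the bench right or left of the plate. Origin: centre of its underside, z up. Black rubber sole 112 (x) by 30 (y) by 14 mm high, wipes with either long face; wood 110 by 26 up to z 36; then an upright handle 62 (x) by 24 (y) from z 36 to 90, gripped from above across the 24. Not the low cork-soled block without handle.
- square_chip: Loose square dark steel offcut, 24 by 24 by 8 mm thick, flat on the plate, at plate y -40 to 70 and within 37 mm of its centre line, in its left or right half. Origin: centre of its underside, z up. Metal pieces lying on the bench itself are not part of the job.
- oblong_chip: Loose oblong dark steel offcut, 32 (x) by 16 (y) by 8 mm thick, flat on the plate in the other half, within the same limits. Origin: centre of its underside, z up.
Not all that is in view belongs to the job. What is shaped like the scraper but blue, purple or turquoise is not meant.

How it is judged:
On the way, in this order (a step that is already met when the one before it is completed fails the run):
1. the scraper is down on the plate (its underside less than 12 mm above it) while both offcuts still lie on the plate (x of scraper in the frame of plate between -0.075 and 0.075 m and y of scraper in the frame of plate between -0.15 and 0.13 m and z of scraper in the frame of plate below 0.044 m and y of each of square_chip, oblong_chip in the frame of plate below 0.13 m and z of each of square_chip, oblong_chip in the frame of plate above 0.028 m), for 0.1 s.
2. both offcuts are in the catch tray (x of square_chip in the frame of plate between -0.075 and 0.075 m and y of square_chip in the frame of plate between 0.13 and 0.25 m and z of each of square_chip, oblong_chip in the frame of plate below 0.02 m and x of oblong_chip in the frame of plate between -0.075 and 0.075 m and y of oblong_chip in the frame of plate between 0.13 and 0.25 m), for 0.2 s.
At the end, for the whole second after the job is handed in: Both offcuts lie at rest inside the catch tray (origins within its outline, less than 20 mm above the bench), and the scraper stands at rest on the plate, upright within about 10 degrees, its centre within the plate's length and within 60 mm of the plate's centre line (all of step 2 and x of scraper in the frame of plate between -0.06 and 0.06 m and y of scraper in the frame of plate between -0.13 and 0.13 m and z of scraper in the frame of plate between 0.027 and 0.04 m and angle between scraper's own z axis and vertical below 0.17 rad and linear speed of each of scraper, square_chip, oblong_chip below 0.03 m/s); the robot touches nothing.
It fails at once if an offcut is touched by the gripper or arm (contact force between any of the fingers, the arm and square_chip above 1 N or contact force between any of the fingers, the arm and oblong_chip above 1 N).
It also fails if it takes over 48 s, if anything falls off the work surface, if the arm or the gripper's body presses on something with over 40 N, if the wrist force passes 120 N, or if a joint passes its speed limit or range.

ROBOT

A 6-joint arm with a two-finger parallel gripper is mounted at the origin on the work surface. World frame = base frame: x ahead of the robot, y to its left, z up, the work surface at z = 0. Lengths are in m, angles in rad, forces in N, time in s.
With the tool pointing down it reaches from about 0.325 to 0.775 m from the base axis. Payload 5.5 kg.
Tool frame: the origin (TCP) lies on the mounting face of the last link; the fingertips stand 173 mm ahead of it and the grasp point (between the pads) lies bot.pinch_z ahead of it (bot.pinch_z is the distance from the TCP to the grasp point, in m); z points along the fingers, y is the line along which they close (so a half turn about z gives the same grasp; the last joint's range is limited). The gripper opens to 85 mm and grips with 20 to 120 N. Pads are 22 mm wide; open, the fingers measure 114 mm over their backs; the gripper's body (76 mm by 85 mm) begins 54 mm behind the grasp point. The pads swing forward as they close: fully open they stand 13 mm farther back than shut.
Start: joints at [1.132, 0.091, 1.231, -0, 1.82, -0.057], TCP at [0.224, 0.557, 0.405] pointing down, gripper open.
Joint ranges: [-2.87, 2.87], [-0.86, 2.18], [0.17, 2.46], [-1.51, 4.65], [0.06, 2.69], [-2.65, 2.65]. Speed limits (rad/s): [2.57, 2.57, 3.01, 3.14, 3.14, 3.14].

INTERFACE

Orientations are given as a unit quaternion [x, y, z, w].
In Python, from workcell import telemetry, imaging, order, bot gives the robot as it stands. The module is installed in compiled form; this text tells all that it offers.
- The arm moves only by the shell command python3 -m crank 'ROWS' [OPENING]. ROWS is JSON, a list that holds one entry, the list of rows, each a list of 4 numbers: the shift along the world's x, y, z as a fraction of full scale, then the turn about the world's z as a fraction of full scale. A call has 1 to 8 rows; each row shifts and turns the commanded pose from where the row before left it; what a row does not reach is not made up. Full scale, the value 1, is 0.1 m for a shift and 2 rad for a turn. A row lasts 1/10 s, in which the tool goes at most 50 mm and 8.59 degrees, less where a joint would pass 70% of its speed; a pose out of reach is approached as far as the arm can. A call with a number of a shift or a turn outside -1 to 1 is refused whole. A call with a gripper value outside its range is refused whole. OPENING is the closure, from 0 (fully open) to 1 (shut), set as the call begins (- or left out, the last holds). The fingers move at their own pace and stop on an object; the grip force is fixed at half the most. Time passes only in rows, so rows that do not move let the fingers close. It gives the time, the measured TCP pose, the force, the opening and the grip force at its end, in the units of the state.
- telemetry.get_state(): the state, without advancing time (a new reading comes with each control period).
- imaging.get_image(name): name is "side" or "top"; returns a dict with "pixels" (480x640x3 uint8, red, green, blue), "intrinsics" (3x3 intrinsics, pixels), "distortion" ([k1, k2, p1, p2, k3] as OpenCV has them; the pictures are not rectified), "extrinsics" (4x4, takes a point from world to camera coordinates). Camera axes: x right, y down, z forward; pixel columns grow to the right and rows downward; lengths in m; the calibration is good to about 2 mm. A picture is of the moment at which its call begins. There is no depth.
- order.close_job(): hands the job in; it is judged then, once.
The state is a dict: "t": time; "joint_pos": joint angles; "qvel": joint speeds; "tau": joint torques, N m; "eef_pos": TCP position; "tcp_rot": TCP orientation; "ft_force": force on the tool from outside, world axes, zero at the start; "torque": the same for the moment, N m; "width": finger opening in m; "grasp_force": force on a finger pad.
Only numpy, scipy, OpenCV 4.12 (cv2) and the standard library are available. Lean on these libraries where they do the work, as an engineer would, in place of code of your own. Each camera call takes 0.05 s, during which the arm holds its last target. There are 200 camera calls.

## Working session

There is one attempt and no reset: what is moved stays moved. The work goes in short steps, Python scripts to look and compute and a shell command to move; the robot and the scene stay as the last step left them, time stands still between calls to the robot, and variables do not carry over. Pictures are saved under pics/ and viewed, at most 10 in all, crops included, and the job is handed in when it is done.

```bash
mkdir -p pics; python3 - <<'E'
from workcell import telemetry, imaging, bot
import cv2, numpy as np
print(bot.pinch_z, telemetry.get_state())
for n in ("top","side"):
    d=imaging.get_image(n); cv2.imwrite(f"pics/{n}0.png",d["pixels"][:,:,::-1]); print(n,d["extrinsics"].tolist(),d["intrinsics"].tolist(),d["distortion"])
E
```

```text
0.1547 {'t': 0.0, 'joint_pos': array([ 1.13230809e+00,  9.18607573e-02,  1.23187954e+00,  1.39260010e-05,
        1.81978639e+00, -5.66745683e-02]), 'qvel': array([ 0.00011232,  0.00098304,  0.00236177,  0.00081662, -0.00220568,
       -0.00039142]), 'tau': array([-2.06990902e-03, -4.58728087e+01, -4.18017197e+01, -4.26048400e-04,
        1.18074691e-02,  2.66416487e-05]), 'eef_pos': array([0.22357286, 0.55685337, 0.40355298]), 'tcp_rot': array([ 1.89747566e-01,  9.81832433e-01, -9.35876975e-04, -2.43521242e-04]), 'ft_force': array([-0.02609048,  0.20508752, -0.31638813]), 'torque': array([-0.0228343 , -0.03389324,  0.08175143]), 'grasp_force': 0.0, 'width': 0.08564450398536685}
top [[-0.019919940923291173, -0.9997934923937497, -0.004021009913221496, 0.08320627391494355], [-0.9975978853241078, 0.020142753714384388, -0.06627766342946807, 0.49696555968263445], [0.06634497080021048, 0.0026911038462482965, -0.997793116236832, 1.0719259446506106], [0.0, 0.0, 0.0, 1.0]] [[470.89040468459945, 0.0, 312.4566355609533], [0.0, 470.89040468459945, 240.54466045621004], [0.0, 0.0, 1.0]] [-0.07258853  0.          0.          0.          0.        ]
side [[0.933397327495766, -0.3587019561490898, 0.010116109853995149, -0.42423021534825595], [-0.2401755272064399, -0.6454222342974264, -0.7250833439030485, 0.17909536132363024], [0.2666179760535104, 0.6743612133933375, -0.6885868200276528, 0.9829364275418481], [0.0, 0.0, 0.0, 1.0]] [[483.90495209281033, 0.0, 325.4448428798751], [0.0, 483.90495209281033, 246.1465771150223], [0.0, 0.0, 1.0]] [-0.12629972  0.          0.          0.          0.        ]
```

View pics/top0.png

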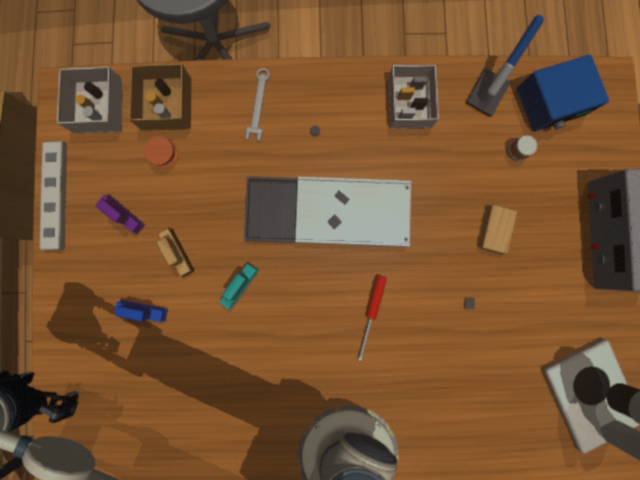

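View pics/side0.png

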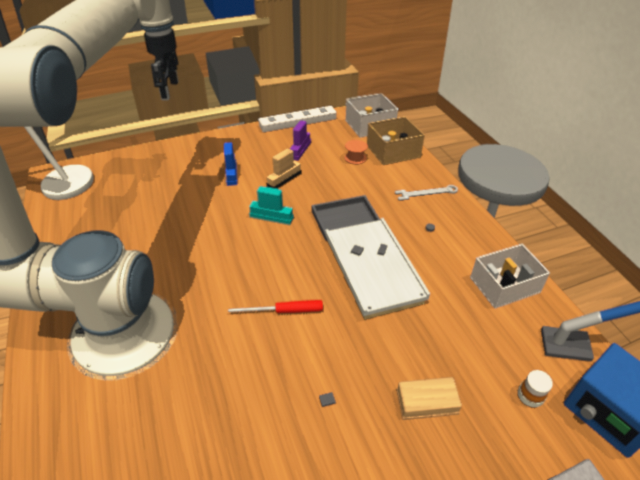

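The top view shows the plate at columns 297–411 and rows 178–246, with the tray to its left (246–297, which is world +y). The chips are at (342,197) and (335,222), and the wooden scraper is at (174,252). The side view confirms a wooden handle with a black sole at (284,167).

```bash
cat > h.py <<'E'
from workcell import telemetry, imaging
import cv2, numpy as np
def ray(d,uv,z):
    E=d["extrinsics"];uv=np.asarray(uv,float).reshape(-1,1,2)
    n=cv2.undistortPoints(uv,d["intrinsics"],d["distortion"])[:,0]
    R=E[:3,:3];c=-R.T@E[:3,3]; v=np.c_[n,np.ones(len(n))]@R
    return c+v*((z-c[2])/v[:,2])[:,None]
def proj(d,P):
    E=d["extrinsics"];return cv2.projectPoints(np.asarray(P,float),cv2.Rodrigues(E[:3,:3])[0],E[:3,3],d["intrinsics"],d["distortion"])[0][:,0]
def blobs(m,amin):
    for c in cv2.findContours(m.astype(np.uint8),cv2.RETR_EXTERNAL,cv2.CHAIN_APPROX_NONE)[0]:
        if cv2.contourArea(c)>=amin: yield c
E
cat > look.py <<'E'
from h import *
d=imaging.get_image("top");im=d["pixels"];hsv=cv2.cvtColor(im,cv2.COLOR_RGB2HSV)
r=hsv[...,1]<60; r&=hsv[...,2]>140
def rep(n,c,z):
    P=ray(d,c.reshape(-1,2),z)[:,:2].astype(np.float32)
    q=cv2.minAreaRect(P);M=cv2.moments(P.reshape(-1,1,2));print(n,"rect",np.round(q[0],4),np.round(q[1],4),round(q[2],1),"cen",np.round([M['m10']/M['m00'],M['m01']/M['m00']],4))
k=np.zeros_like(r);k[165:260,235:425]=1
for c in blobs(r&k,1000): rep("plate",c,.036); pm=cv2.drawContours(np.zeros(r.shape,np.uint8),[c],-1,1,-1)
for c in blobs((pm>0)&(hsv[...,2]<130),30): rep("chip",c,.04)
k=np.zeros_like(r);k[215:285,150:200]=1
for t in (150,170,190): 
  for c in blobs(k&(im[...,0]>t)&(hsv[...,1]<150),30): rep("scr%d"%t,c,.09); print(cv2.boundingRect(c))
cv2.imwrite("pics/crop1.png",cv2.resize(im[170:290,140:300,::-1],None,fx=5,fy=5,interpolation=cv2.INTER_CUBIC))
E
python3 look.py
```

```text
plate rect [ 0.5639 -0.0215] [0.2588 0.1502] 86.7 cen [ 0.5638 -0.0216]
chip rect [0.5393 0.0234] [0.0241 0.0242] 43.9 cen [0.5393 0.0234]
chip rect [0.5949 0.0057] [0.0324 0.0169] 49.8 cen [0.5946 0.0053]
scr150 rect [0.4394 0.3564] [0.021  0.0212] 29.6 cen [0.4388 0.3555]
(178, 262, 11, 13)
scr150 rect [0.4773 0.3915] [0.0559 0.0185] 30.4 cen [0.4762 0.3907]
(158, 240, 18, 24)
scr150 rect [0.5162 0.3964] [0.0113 0.0222] 19.3 cen [0.5163 0.3967]
(159, 230, 11, 8)
```

View pics/crop1.png

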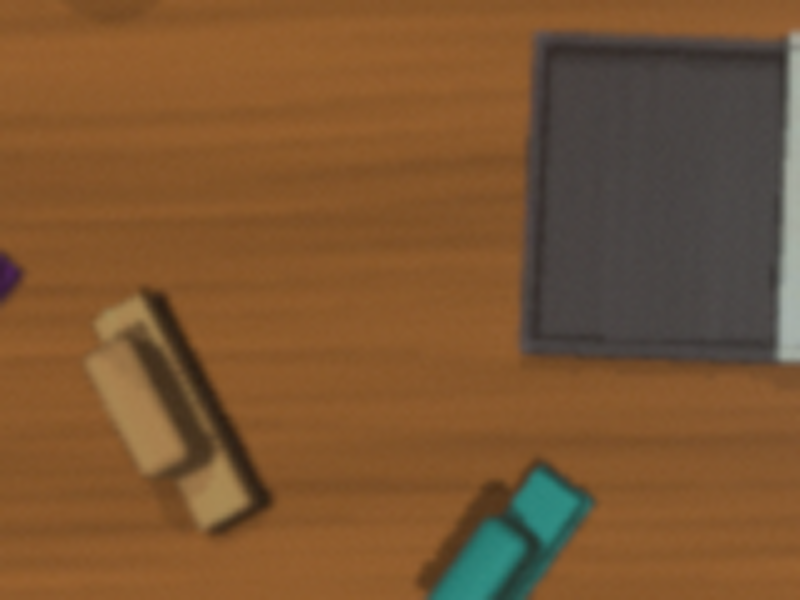

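The crop shows the handle top with corners at about (157,241), (166,237), (177.6,261.6) and (170,265.6). The wood top corners are at about (158.4,234), (168,228.4), (190.4,271.6) and (181.6,276.6).

```bash
python3 - <<'E'
from h import *
d=imaging.get_image("top")
for n,c,z in (("h",[(85,355),(130,335),(188,458),(150,478)],.09),("w",[(92,320),(140,292),(252,508),(208,533)],.036)):
    P=ray(d,np.array(c)/5+[140-.4,170-.4],z); q=cv2.minAreaRect(P[:,:2].astype(np.float32)); print(n,P.mean(0),q)
E
python3 -m crank '[[[0.4,-0.4,0,0.0725],[0.4,-0.4,0,0.0725],[0.4,-0.4,-0.1,0.0725],[0.4,-0.4,-0.1,0.0725],[0.3,-0.2,-0.1,0.0725],[0.3,0,-0.1,0.0725],[0,0,0,0],[0,0,0,0]]]' 0.3
```

```text
h [0.4775596  0.38863162 0.09      ] ((0.47786644101142883, 0.3888334631919861), (0.06111583858728409, 0.021513156592845917), 26.5755558013916)
w [0.47702841 0.38960806 0.036     ] ((0.47735172510147095, 0.3890829086303711), (0.11234781891107559, 0.025569098070263863), 28.62424087524414)
t: 1.0
eef_pos: [0.4183, 0.4027, 0.3674]
tcp_rot: [-0.228, 0.974, -0.0, -0.001]
ft_force: [-1.3, 0.5, -0.1]
width: 0.0599
grasp_force: 0.0
```

```bash
python3 -m crank '[[[0.3,-0.07,-0.2,0.0144],[0.29,-0.07,-0.2,0],[0,0,-0.2,0],[0,0,0,0],[0,0,0,0]]]'; python3 - <<'E'
from h import *
for n in("top","side"):
    d=imaging.get_image(n);u,v=proj(d,[[.4775,.389,.09]])[0].astype(int);print(u,v);cv2.imwrite(f"pics/g_{n}.png",cv2.resize(d["pixels"][max(0,v-60):v+60,max(0,u-80):u+80,::-1],None,fx=4,fy=4))
cv2.imwrite("pics/g.png",np.vstack([cv2.resize(cv2.imread(f"pics/g_{n}.png"),(400,300)) for n in("top","side")]))
E
```

```text
t: 1.5
eef_pos: [0.476, 0.3896, 0.3089]
tcp_rot: [-0.243, 0.97, 0.0, -0.0]
ft_force: [-0.1, -0.1, -0.2]
width: 0.0598
grasp_force: 0.0
167 250
282 153
```

View pics/g.png

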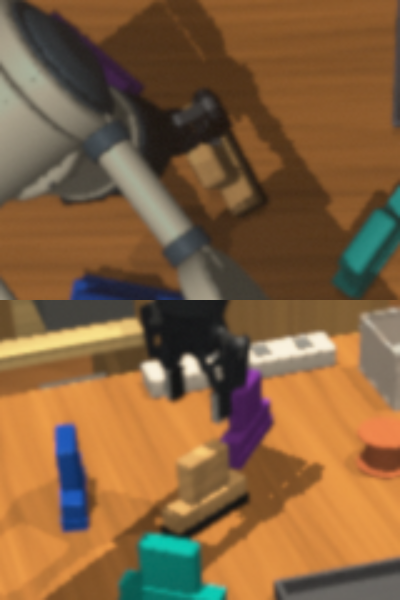

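The side crop shows the open fingers straddling the handle from above and in line with it, so I'm descending.

```bash
python3 -m crank '[[[0.01,0,-0.3,0],[0,0,-0.3,0],[0,0,-0.24,0],[0,0,0,0]]]'; python3 -m crank '[[[0,0,0,0],[0,0,0,0],[0,0,0,0],[0,0,0,0],[0,0,0,0]]]' 1;  python3 -m crank '[[[0,0,0.2,0],[0,0,0.4,0],[0,0,0.3,0],[0,0,0,0]]]'
```

```text
t: 2.0
eef_pos: [0.4767, 0.3888, 0.2215]
tcp_rot: [-0.243, 0.97, -0.001, -0.002]
ft_force: [-1.4, -0.4, -1.0]
width: 0.0597
grasp_force: 0.0
t: 2.5
eef_pos: [0.4785, 0.3894, 0.2274]
tcp_rot: [-0.243, 0.97, 0.001, 0.002]
ft_force: [-0.1, 0.3, 6.6]
width: 0.0228
grasp_force: 60.1
t: 2.9
eef_pos: [0.4786, 0.3893, 0.3211]
tcp_rot: [-0.243, 0.97, 0.002, 0.005]
ft_force: [1.6, 0.3, -0.3]
width: 0.0237
grasp_force: 59.0
```

```bash
python3 -m crank '[[[0.1,-0.2,0,-0.068],[0.1,-0.4,0,-0.068],[0.1,-0.4,0,-0.068],[0.1,-0.4,0,-0.069],[0.1,-0.4,0,0],[0.1,-0.4,0,0],[0.1,-0.4,0,0],[0.1,-0.4,0,0]]]'; python3 -m crank '[[[0,-0.4,0,0],[0,-0.4,0,0],[0,-0.4,0,0],[0,-0.2,0,0],[0,0,0,0],[0,0,0,0]]]'
```

```text
t: 3.7
eef_pos: [0.558, 0.0872, 0.313]
tcp_rot: [0.027, 1.0, -0.0, -0.001]
ft_force: [0.8, 1.0, -2.2]
width: 0.0235
grasp_force: 59.2
t: 4.3
eef_pos: [0.5579, -0.0512, 0.3132]
tcp_rot: [0.028, 1.0, 0.0, -0.001]
ft_force: [-0.2, 0.7, -1.4]
width: 0.0235
grasp_force: 59.3
```

```bash
python3 -m crank '[[[0.03,-0.2,-0.2,0],[0,0,0,0],[0,0,0,0]]]'; python3 - <<'E'
from h import *
o=[]
for n in("top","side"):
    d=imaging.get_image(n);u,v=proj(d,[[.56,-.04,.07]])[0].astype(int);o.append(cv2.resize(d["pixels"][v-75:v+75,u-100:u+100,::-1],(400,300),interpolation=cv2.INTER_CUBIC))
    print(n,u,v)
cv2.imwrite("pics/p.png",np.vstack(o))
E
```

```text
t: 4.6
eef_pos: [0.5609, -0.07, 0.2934]
tcp_rot: [0.027, 1.0, 0.001, -0.001]
ft_force: [-0.4, 0.2, -1.6]
width: 0.0231
grasp_force: 59.5
top 363 210
side 377 255
```

View pics/p.png

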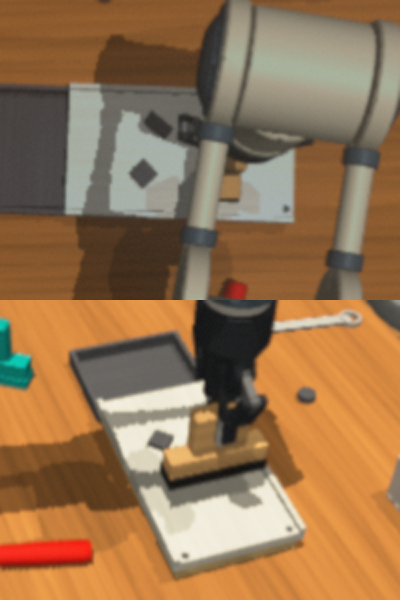

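The pictures show the scraper level above the plate behind both chips, which still lie on the plate. In the side panel, the near bottom edge of the sole runs from about (170,487) to (268,465). I'll check how it is centred in x.

```bash
python3 - <<'E'
from h import *
d=imaging.get_image("side")
c=np.array([(169,488),(268,465)])
P=ray(d,np.c_[277+c[:,0]/2,180+(c[:,1]-300)/2],.066);print(P,P.mean(0),np.linalg.norm(P[0]-P[1]))
a=np.radians(-3.3);R=np.array([[np.cos(a),-np.sin(a)],[np.sin(a),np.cos(a)]])
print((P[:,:2]-[.5639,-.0215])@R)
E
python3 -m crank '[[[0,0,-0.15,0],[0,0,-0.1,0],[0,0,-0.05,0],[0,0,0,0]]]'
```

```text
[[ 0.50611659 -0.07616017  0.066     ]
 [ 0.62112789 -0.08285574  0.066     ]] [ 0.56362224 -0.07950795  0.066     ] 0.11520602519603731
[[-0.05454113 -0.05789578]
 [ 0.06066488 -0.05795973]]
t: 5.15
eef_pos: [0.5606, -0.071, 0.2623]
tcp_rot: [0.027, 1.0, 0.0, -0.002]
ft_force: [0.0, 0.6, -2.1]
width: 0.0234
grasp_force: 59.5
```

```bash
python3 -m crank '[[[0,0,-0.03,0],[0,0,0,0],[0,0,0,0]]]'; python3 -m crank '[[[0,0,-0.01,0],[0,0,0,0]]]';
```

```text
t: 5.45
eef_pos: [0.5611, -0.0712, 0.2616]
tcp_rot: [0.027, 1.0, -0.0, 0.0]
ft_force: [0.0, -0.1, -2.4]
width: 0.0234
grasp_force: 59.5
t: 5.65
eef_pos: [0.561, -0.0711, 0.2604]
tcp_rot: [0.027, 1.0, -0.0, 0.0]
ft_force: [-0.5, -0.3, -2.7]
width: 0.0238
grasp_force: 59.5
```

```bash
python3 -m crank '[[[0,0,-0.02,0],[0,0,0,0],[0,0,0,0]]]'; python3 -m crank '[[[0,0,-0.02,0],[0,0,0,0],[0,0,0,0]]]'
```

```text
t: 5.95
eef_pos: [0.561, -0.0711, 0.2595]
tcp_rot: [0.027, 1.0, -0.0, 0.001]
ft_force: [-4.0, 0.3, 5.7]
width: 0.0233
grasp_force: 60.3
t: 6.25
eef_pos: [0.5609, -0.0711, 0.2594]
tcp_rot: [0.027, 1.0, -0.0, 0.001]
ft_force: [-8.8, 1.2, 13.3]
width: 0.0232
grasp_force: 61.7
```

```bash
python3 -m crank '[[[0.01,0.1,0,0],[0.01,0.15,0,0],[0.01,0.15,0,0],[0.01,0.15,0,0],[0.01,0.15,0,0],[0.005,0.1,0,0],[0,0,0,0]]]'
```

```text
t: 6.95
eef_pos: [0.5674, 0.0093, 0.2593]
tcp_rot: [0.027, 1.0, -0.001, 0.003]
ft_force: [0.8, -1.0, 9.0]
width: 0.0235
grasp_force: 61.5
```

```bash
python3 -m crank '[[[0.01,0.15,0,0],[0.01,0.15,0,0],[0.01,0.2,0,0],[0.01,0.2,0,0],[0.01,0.2,0,0],[0,0.04,0,0],[0,0,0,0],[0,0,0,0]]]'; python3 - <<'E'
from h import *
o=[]
for n in("top","side"):
    d=imaging.get_image(n);u,v=proj(d,[[.57,.13,.05]])[0].astype(int);o.append(cv2.resize(d["pixels"][v-75:v+75,u-100:u+100,::-1],(400,300),interpolation=cv2.INTER_CUBIC))
cv2.imwrite("pics/q.png",np.vstack(o))
E
```

```text
t: 7.75
eef_pos: [0.5724, 0.1031, 0.2593]
tcp_rot: [0.027, 1.0, 0.0, 0.003]
ft_force: [0.9, -1.3, 8.7]
width: 0.0231
grasp_force: 61.4
```

View pics/q.png

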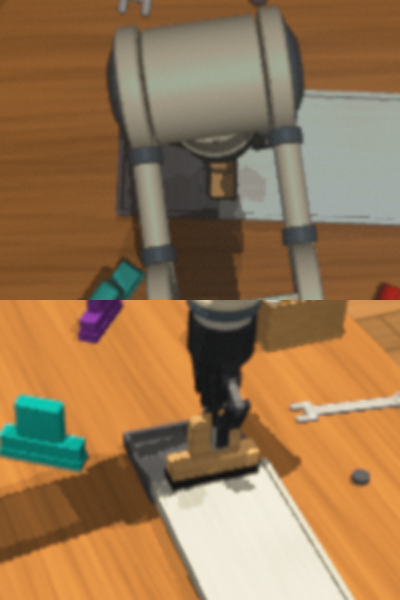

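The plate behind the scraper is clear, and the scraper is at the plate's edge (py about 125 mm). I'm drawing it back to look into the tray.

```bash
python3 -m crank '[[[-0.01,-0.15,0,0],[-0.01,-0.2,0,0],[-0.01,-0.2,0,0],[-0.01,-0.2,0,0],[-0.01,-0.2,0,0],[-0.01,-0.15,0,0],[0,0,0,0],[0,0,0,0]]]'; python3 - <<'E'
from h import *
o=[]
for n in("top","side"):
    d=imaging.get_image(n);u,v=proj(d,[[.57,.15,.01]])[0].astype(int);o.append(cv2.resize(d["pixels"][v-60:v+60,u-80:u+80,::-1],(400,300),interpolation=cv2.INTER_CUBIC))
cv2.imwrite("pics/r.png",cv2.convertScaleAbs(np.vstack(o),alpha=1.6))
E
```

```text
t: 8.65
eef_pos: [0.5663, -0.0081, 0.259]
tcp_rot: [0.028, 1.0, -0.001, 0.003]
ft_force: [-0.1, -3.3, 8.9]
width: 0.0232
grasp_force: 61.8
```

View pics/r.png

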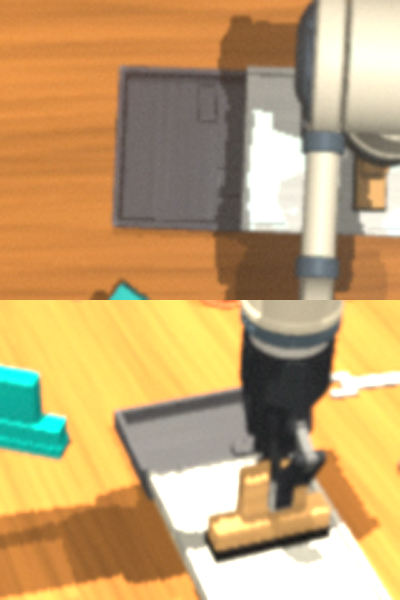

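The top panel shows the oblong chip flat in the tray at (207,103). The square chip isn't visible, probably because it is in the shadow by the plate end. I'm releasing the scraper and clearing the arm to check.

```bash
python3 -m crank '[[[0,0,0.02,0],[0,0,0,0]]]';python3 -m crank '[[[0,0,0,0],[0,0,0,0],[0,0,0,0],[0,0,0,0]]]' 0.35;python3 -m crank '[[[0,0,0.2,0],[0,0,0.4,0],[0,0,0.4,0],[0,-0.4,0.3,0],[0,-0.5,0,0],[0,-0.5,0,0],[0,-0.5,0,0],[0,-0.5,0,0]]]'; python3 - <<'E'
from h import *
o=[]
for n in("top","side"):
    d=imaging.get_image(n);u,v=proj(d,[[.57,.1,.01]])[0].astype(int);o.append(cv2.resize(d["pixels"][v-60:v+60,u-80:u+80,::-1],(400,300),interpolation=cv2.INTER_CUBIC))
cv2.imwrite("pics/s.png",cv2.convertScaleAbs(np.vstack(o),alpha=1.6))
E
```

```text
t: 8.95
eef_pos: [0.5658, -0.0073, 0.2591]
tcp_rot: [0.027, 1.0, -0.0, 0.001]
ft_force: [-0.7, -2.1, 4.6]
width: 0.0239
grasp_force: 61.4
t: 9.35
eef_pos: [0.5654, -0.007, 0.2577]
tcp_rot: [0.027, 1.0, 0.0, -0.0]
ft_force: [-0.9, 0.0, 0.0]
width: 0.0554
grasp_force: 0.0
t: 10.15
eef_pos: [0.5652, -0.2489, 0.3882]
tcp_rot: [0.027, 1.0, 0.0, 0.0]
ft_force: [0.5, -0.2, -0.2]
width: 0.0561
grasp_force: 0.0
```

View pics/s.png

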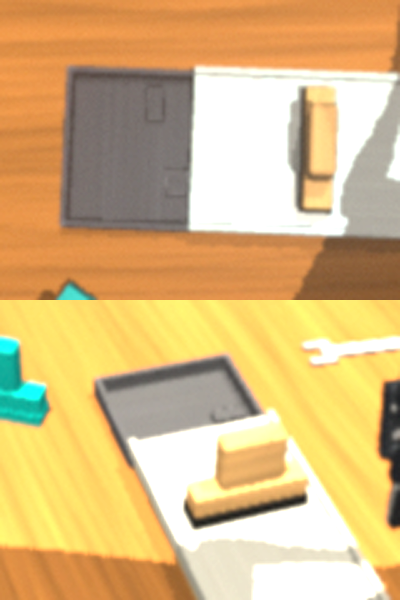

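Both chips are in the tray, at (155,103) and (176,182), and the scraper stands upright on the plate. I'll zoom in to confirm the square chip lies flat.

```bash
python3 - <<'E'
from h import *
d=imaging.get_image("top");im=d["pixels"][170:255,240:305,::-1]
a=cv2.resize(cv2.convertScaleAbs(im,alpha=4,beta=-150),None,fx=7,fy=7,interpolation=cv2.INTER_CUBIC)
cv2.imwrite("pics/t.png",a)
E
python3 -c "from workcell import telemetry;print(telemetry.get_state()['t'])"
```

```text
10.3
```

View pics/t.png

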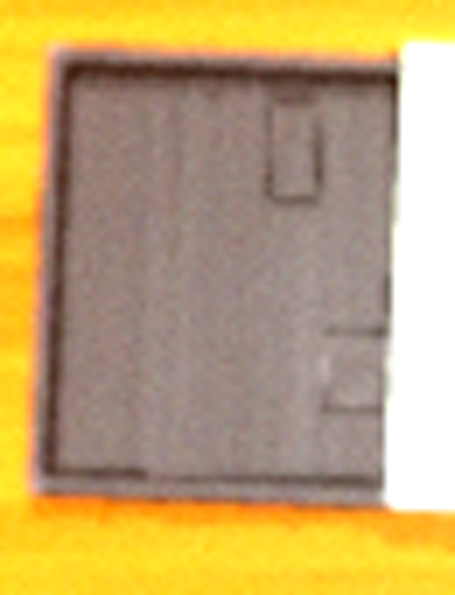

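```bash
python3 -m crank '[[[0,0,0,0],[0,0,0,0],[0,0,0,0]]]'; python3 -c "from workcell import order;print(order.close_job())"
```

```text
t: 10.6
eef_pos: [0.5658, -0.2456, 0.3886]
tcp_rot: [0.026, 1.0, 0.0, 0.0]
ft_force: [0.8, -0.2, 0.8]
width: 0.0556
grasp_force: 0.0
the job is handed in; nothing more can be done
None
```

I wiped both offcuts into the catch tray, left the scraper standing upright on the plate with the arm clear, and handed the job in at about 11 s; no verdict came back, and I couldn't confirm from the pictures that the square offcut lies flat against the plate end.

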